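# Ready the coffee sample scanner: reset its counter wheel and close its cover

## Robot

A 6-joint arm with a two-finger parallel gripper is mounted at the origin on the work surface. World frame = base frame: x ahead of the robot, y to its left, z up, the work surface at z = 0. Lengths are in m, angles in degrees, forces in N, time in s.
With the tool pointing down it reaches from about 0.3 to 0.85 m from the base axis. Payload 4.2 kg.
Tool frame: the origin (TCP) lies at the very end of the fingers, on their centre line; the grasp point (between the pads) lies manip.pinch_z behind it (manip.pinch_z is the distance from the TCP to the grasp point, in m); y points along the fingers, z is the direction in which the jaws open and shut, and the axes are right-handed (so a half turn about y gives the same grasp; the last joint's range is limited). The gripper opens to 91 mm and grips with 3 to 60 N. Pads are 32 mm wide; open, the fingers measure 118 mm over their backs; the gripper's body (76 mm by 178 mm) begins 60 mm behind the grasp point.
Start: joints at [72.193, 18.312, 89.639, -0, 72.044, -1.146], TCP at [0.165, 0.551, 0.214] pointing down, gripper open.
Joint ranges: [-177.97, 177.97], [-48.28, 115.42], [12.27, 149.76], [-77.06, 257.06], [2.81, 150.46], [-146.56, 146.56]. Speed limits (degrees/s): [147.25, 147.25, 180, 180, 180, 180].

## Interface

Orientations are given as [roll, pitch, yaw] about the fixed x, y, z axes, in that order (R = Rz(yaw) Ry(pitch) Rx(roll)).
In Python, from bench import readout, eyes, manip gives the robot as it stands.
- The arm moves only by the tool drive_tool, never from a script. Its argument "steps" is a list of rows, each a list of 3 entries, a list of its own where there are three numbers: the closure, from 0 (fully open) to 1 (shut), then the shift along the tool's x, y, z in mm, then the turn, a rotation vector about the tool's x, y, z in degrees. A call has 1 to 12 rows; each row shifts and turns the pose as measured when the row begins, along the tool's axes as they then stand; what a row does not reach is not made up. A row lasts 1/10 s, in which the tool goes at most 50 mm and 8.59 degrees, less where a joint would pass 70% of its speed; a pose out of reach is approached as far as the arm can. A call with a gripper value outside its range is refused whole. The fingers move at their own pace and stop on an object; the grip force is fixed at half the most. Time passes only in rows, so rows that do not move let the fingers close. It gives the time, the measured TCP pose, the force and the opening at its end, in the units of the state.
- readout.state(): the state, without advancing time (a new reading comes with each control period).
- eyes.get_image(name): name is "scene" or "top" or "wrist"; returns a dict with "pixels" (420x560x3 uint8, blue, green, red), "fx", "fy", "cx", "cy" (pixels), "extrinsics" (4x4, takes a point from world to camera coordinates). Camera axes: x right, y down, z forward; pixel columns grow to the right and rows downward; lengths in m; the calibration is good to about 2 mm. A picture is of the moment at which its call begins. There is no depth.
- manip.finish_job(): hands the job in, once; it reports no verdict.
Trained networks look in a picture, given as the dict that the camera call returned (one of the last four; its "shot" number tells which), for a name from the list of things; names that differ only in an ending like _2 or _b are one class to them, and where a whole thing is asked for, a point or a joint stands for the part that bears it (a point fixed in the world has none). Each returns a list of dicts, best first, with "conf" (0 to 1); they miss things now and then, are a little off and sometimes report something else, mostly with a low value. They report only what shows in the picture. A call takes as long as a camera call.
- eyes.look_for(picture, name): "location" ([row, column] in pixels, amid what is visible of it).
The state is a dict: "clock": time; "qpos": joint angles; "joint_velocities": joint speeds; "joint_efforts": joint torques, N m; "position": TCP position; "ee_rot": TCP orientation; "force": force on the tool from outside, world axes, zero at the start; "wrist_torque": the same for the moment, N m; "opening": finger opening in m.
Only numpy, scipy, OpenCV 4.12 (cv2) and the standard library are available. Lean on these libraries where they do the work, as an engineer would, in place of code of your own. Each camera call takes 0.05 s, during which the arm holds its last target. There are 200 camera calls.

## Task

Get the green-coffee sample scanner ready for a scan: roll its ridged counter wheel until the one thick ridge stands straight up, and close the open cover, bringing it gently down onto its seat, not letting it drop or slam. Then let go of everything; leave the bowl, the jar and the small tray where they stand.

Things in the scene. Friction and masses are not known exactly. Their poses are not given: they have to be found in the camera images.
- scanner: Grey bench scanner, fixed to the table. Main housing 205 x 210 x 65 mm high with a glass bed on top; on its -y side a wing 205 x 160 x 70 mm high carries the counter wheel. Origin on the table, below the middle of the bed; z up, +x towards the hinge of the cover (away from the robot), -x the front. Front faces of housing and wing at x = -85 mm; wing from y = -105 to -265 mm.
- cover (a joint): Angle of the cover in rad: 0 = closed, resting on its seat (end stop); it starts open at 1.15 to 1.35. Aluminium plate 185 (hinge to front edge) x 200 x 22 mm, about 0.7 kg. The friction of its hinge holds it up above about 1.05 rad; lower down it falls by its own weight unless it is held, and slams. Holding it up at the bar takes about 1.5 N.
- cover_bar (a point): Middle of the cover's round steel handle bar, 16 mm diameter, parallel to the scanner's y axis, 114 mm clear between its two end arms, 65 mm beyond the cover's front edge (57 mm free gap). It lies 250 mm from the hinge line along the cover, 11 mm above the hinge line with the cover closed. Since the bar is round it can turn between two fingers that stay pointing down.
- hinge (a point): Middle of the cover's hinge line, on the scanner at x = 100 mm, 75 mm above the table; the line runs along the scanner's y axis. Does not move. With the cover at angle q the bar's middle is, in the scanner's axes, at x = -250 cos q + 11 sin q, z = 250 sin q + 11 cos q (mm) from here.
- wheel (a joint): Angle of the pale counter wheel, rad: 0 = thick ridge straight up; grows as its top rolls away from the robot (scanner +x). Starts at -2.0 to -1.2, thick ridge on the robot's side, low or hidden. Stops at -2.4 and 0.7. No clicks, stays where left, takes 3 N. Push ridges with shut finger tips 30 to 44 mm above the axis; a ridge leaning to you over 0.7 rad jams: push the one ahead of it first.
- wheel_axis (a point): Centre of the counter wheel, level with the wing's top, 70 mm above the table, at x = -5, y = -190 mm of the scanner; axle along the scanner's y axis, so that half the wheel stands out of the wing. Hub radius 20 mm; six ridges 60 degrees apart, 36 mm wide: five plain ones 8 mm thick reaching 60 mm from the axis, one thick one 16 mm thick reaching 66 mm.
- bowl_mid (a point): White ceramic bowl, 90 mm across, 60 mm high, on the table on the scanner's +y side; its centre half-way up. Leave alone.
- jar_mid (a point): Sample jar with steel cap, 70 mm diameter, 110 mm high, on the table on the scanner's -y side; its centre half-way up. Leave alone.
- tray_mid (a point): Open steel sample tray, 100 x 140 x 30 mm, on the table on the +y side, beyond the bowl; its centre half-way up. Leave alone.

How it is judged (in metres and radians):
At the end, for the whole second after the job is handed in: The cover is closed (within 0.03 rad of its stop) and at rest, and the wheel's thick ridge points straight up within 0.2 rad (11 degrees) (value of joint cover below 0.03 rad and velocity of joint cover between -0.05 and 0.05 rad/s and value of joint wheel between -0.2 and 0.2 rad); the robot touches nothing.
It fails at once if the cover is dropped or slammed: it turns faster than 1.3 rad/s (about 0.3 m/s at the bar) in the last 0.25 rad before its stop (value of joint cover below 0.25 rad and velocity of joint cover below -1.3 rad/s).
It fails at once if the bowl, the jar or the tray is moved more than 30 mm (distance of any of bowl_mid, jar_mid, tray_mid from where it was at the start of the episode above 0.03 m).
It also fails if it takes over 67 s, if anything falls off the work surface, if the arm or the gripper's body presses on something with over 40 N, if the wrist force passes 120 N, or if a joint passes its speed limit or range.

## Working session

There is one attempt and no reset: what is moved stays moved. The work goes in short steps, Python scripts to look and compute and a tool call to move; the robot and the scene stay as the last step left them, time stands still between calls to the robot, and variables do not carry over. Pictures are saved under pics/ and viewed, about 8 in all and at most 12, crops included, and the job is handed in when it is done.

Besides the shell and the picture viewer there is one more tool, called after ">>>" by a JSON object that holds its "name" and its "arguments", one argument or row to a line. drive_tool: Moves the arm, as the interface text tells. Its arguments: {"type":"object","properties":{"steps":{"type":"array","items":{"type":"array"}}},"required":["steps"]}

```bash
mkdir -p pics; ls; cat > h.py <<'E'
import numpy as np, cv2
from bench import readout, eyes, manip
def ray(p,rc):
    E=np.array(p["extrinsics"]);R=E[:3,:3];t=E[:3,3]
    d=R.T@np.array([(rc[1]-p["cx"])/p["fx"],(rc[0]-p["cy"])/p["fy"],1]);return -R.T@t,d/np.linalg.norm(d)
def atz(p,rc,z):
    c,d=ray(p,rc);return c+d*(z-c[2])/d[2]
def proj(p,X):
    E=np.array(p["extrinsics"]);X=np.atleast_2d(X)@E[:3,:3].T+E[:3,3]
    return np.c_[p["fy"]*X[:,1]/X[:,2]+p["cy"],p["fx"]*X[:,0]/X[:,2]+p["cx"]]
E
python3 - <<'E'
from h import *
print(readout.state(), manip.pinch_z)
for n in ["scene","top"]:
    p=eyes.get_image(n); cv2.imwrite(f"pics/{n}0.png",p["pixels"])
    c,d=ray(p,[p["cy"],p["cx"]]); print(n,c.round(3),d.round(3),p["fx"])
    for k in ["scanner","cover","cover_bar","wheel","wheel_axis","bowl_mid","jar_mid","tray_mid"]:
        print(k,[(np.round(r["location"],1).tolist(),round(r["conf"],2)) for r in eyes.look_for(p,k)[:2]])
a=cv2.imread("pics/scene0.png");b=cv2.imread("pics/top0.png")
E
```

```text
pics
{'clock': 0.0, 'qpos': array([ 7.21924739e+01,  1.83476040e+01,  8.97080935e+01, -8.12901389e-04,
        7.20451844e+01, -1.14488883e+00]), 'joint_velocities': array([-0.03837154, -0.07590044,  0.02562662,  0.03530575, -0.06925751,
        0.13276081]), 'joint_efforts': array([-3.50587070e-03, -4.12458837e+01, -2.31970042e+01,  7.23583787e-02,
        4.56637423e-02, -1.46686170e-04]), 'position': array([0.16470355, 0.55034903, 0.21314934]), 'ee_rot': array([-9.01008771e+01,  1.24297654e-03, -1.66623871e+01]), 'force': array([ 0.59797227, -0.31304257, -0.83524086]), 'wrist_torque': array([-0.0154251 , -0.00560746, -0.01168231]), 'opening': 0.09120502711513145} 0.0188
scene [ 1.011 -0.55   0.662] [-0.458  0.646 -0.611] 391.42396289030205
scanner [([268.8, 281.5], 0.57)]
cover [([205.9, 317.6], 0.95)]
cover_bar [([211.7, 317.3], 0.82), ([362.9, 200.9], 0.73)]
wheel [([276.3, 226.1], 0.6)]
wheel_axis [([262.3, 276.1], 0.81)]
bowl_mid [([212.1, 353.6], 0.74)]
jar_mid [([364.7, 201.3], 0.74), ([276.6, 224.4], 0.16)]
tray_mid [([188.8, 362.9], 0.87)]
top [0.448 0.065 1.296] [ 0.115 -0.007 -0.993] 508.21987126926695
scanner [([182.9, 332.2], 0.64)]
cover [([147.4, 304.6], 0.96)]
cover_bar [([145.7, 303.2], 0.92)]
wheel [([189.9, 383.5], 0.83)]
wheel_axis [([180.7, 335.8], 0.78)]
bowl_mid [([170.6, 223.5], 0.94), ([161.9, 441.1], 0.68)]
jar_mid [([159.1, 441.4], 0.92)]
tray_mid [([191.3, 172.9], 0.84)]
```

View pics/scene0.png

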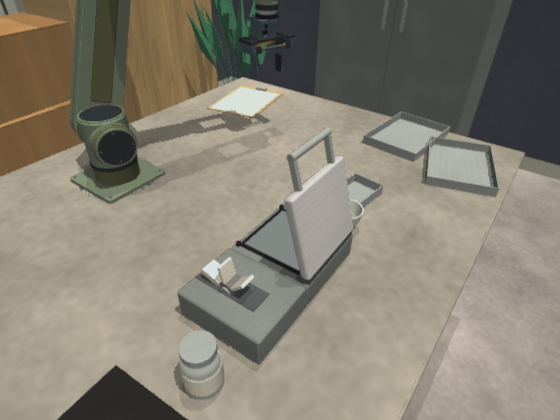

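View pics/top0.png

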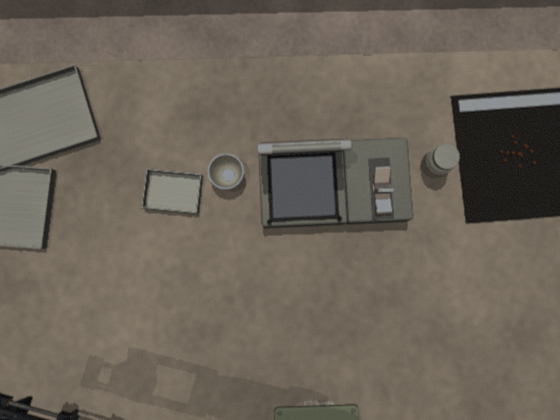

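Both views agree. The cover stands open with its bar at top about (146, 303). The wheel is at top (190, 383), the jar at (160, 441) and the bowl at (171, 225). Next I'll zoom in for corners and ridges.

```bash
python3 - <<'E'
import cv2,numpy as np
b=cv2.imread("pics/top0.png");a=cv2.imread("pics/scene0.png")
t=cv2.resize(b[130:235,255:415],None,fx=5,fy=5,interpolation=cv2.INTER_CUBIC)
cv2.imwrite("pics/c1.png",np.clip(t*1.4,0,255).astype(np.uint8))
s=cv2.resize(a[245:355,172:282],None,fx=5,fy=5,interpolation=cv2.INTER_CUBIC)
cv2.imwrite("pics/c2.png",np.clip(s*1.3,0,255).astype(np.uint8))
E
```

```text
(no output)
```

View pics/c1.png

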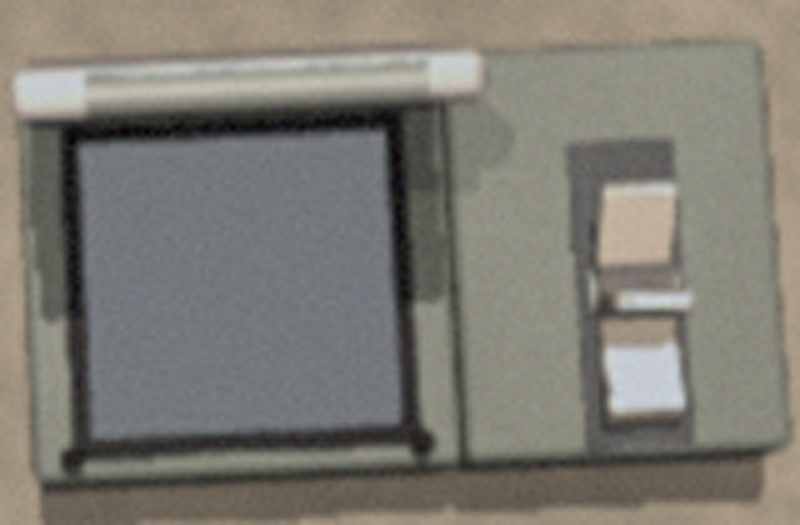

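View pics/c2.png

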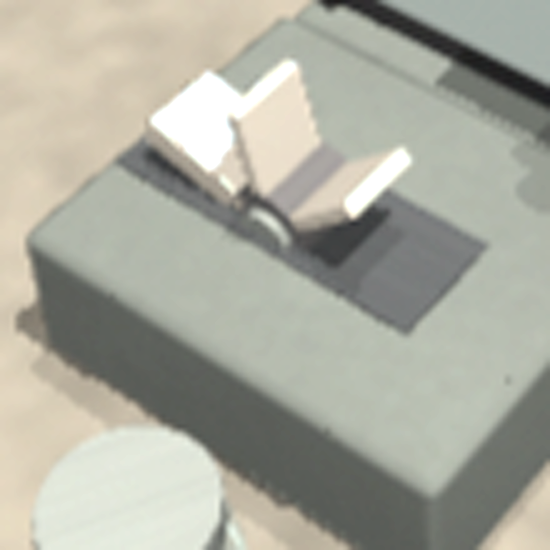

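```bash
cat > fit.py <<'E'
from h import *
from scipy.optimize import least_squares
def W(s,P):
    c,si=np.cos(s[2]),np.sin(s[2]);P=np.atleast_2d(P)
    return np.c_[s[0]+c*P[:,0]-si*P[:,1], s[1]+si*P[:,0]+c*P[:,1],P[:,2]]
E
python3 - <<'E'
from fit import *
T=eyes.get_image("top");S=eyes.get_image("scene")
m=lambda q:np.array([[130+y/5-.5,255+x/5-.5] for x,y in q]); ms=lambda q:np.array([[245+y/5-.5,172+x/5-.5] for x,y in q])
PT=np.array([[.12,-.265,.07],[-.085,-.265,.07],[-.085,.105,.065],[-.085,-.105,.07]]);pt=m([(762,42),(785,450),(42,482),(460,464)])
PS=np.array([[.12,-.265,.07],[-.085,-.265,.07]]);ps=ms([(437,495),(30,242)])
f=lambda s:np.r_[(proj(T,W(s,PT))-pt).ravel(),(proj(S,W(s,PS))-ps).ravel()]
r=least_squares(f,[.64,0,0],loss="soft_l1");s=r.x;print(s,np.degrees(s[2]));print(r.fun.reshape(-1,2).round(1))
np.save("s.npy",s)
print("axis",W(s,[-.005,-.19,.07]),"hinge",W(s,[.1,0,.075]))
# bar angle
for q in np.arange(1.1,1.4,.05):
    b=W(s,[.1-.25*np.cos(q)+.011*np.sin(q),0,.075+.25*np.sin(q)+.011*np.cos(q)])
    print(round(q,2),b.round(3),proj(T,b).round(1),proj(S,b).round(1))
# wheel ridges tips per angle (mid width top) in crop coords
for a in range(-120,70,15):
    x=np.radians(a)
    tip=W(s,[-.005+.06*np.sin(x),-.19,.07+.06*np.cos(x)])
    a1=proj(T,tip)[0];a2=proj(S,tip)[0]
    print(a,((a1[::-1]-[255,130]+.5)*5).round(),((a2[::-1]-[172,245]+.5)*5).round())
for n,k,z in [("jar",(160,441.4),.11),("bowl",(170.6,224),.05)]: print(n,atz(T,k,z))
E
```

```text
[0.62864675 0.01758803 0.01427636] 0.8179751966204086
[[-1.4 -0. ]
 [-0.3  1.3]
 [-0.  -2.6]
 [-0.3  0.4]
 [-0.3  0.1]
 [-2.6 -1.3]]
axis [[ 0.62635968 -0.17246399  0.07      ]] hinge [[0.72863656 0.01901561 0.075     ]]
1.1 [[0.625 0.018 0.303]] [[173.6 306. ]] [[144.1 289. ]]
1.15 [[0.637 0.018 0.308]] [[167.5 305.8]] [[143.4 294. ]]
1.2 [[0.648 0.018 0.312]] [[161.2 305.6]] [[143.1 299.2]]
1.25 [[0.66  0.018 0.316]] [[154.8 305.4]] [[143.1 304.6]]
1.3 [[0.672 0.018 0.319]] [[148.4 305.2]] [[143.4 310.1]]
1.35 [[0.685 0.018 0.321]] [[142. 305.]] [[144.  315.8]]
-120 [622. 404.] [214. 195.]
-105 [628. 413.] [200. 165.]
-90 [635. 414.] [193. 137.]
-75 [640. 407.] [193. 113.]
-60 [645. 391.] [200.  94.]
-45 [649. 368.] [215.  81.]
-30 [652. 339.] [236.  77.]
-15 [652. 306.] [263.  81.]
0 [651. 272.] [294.  94.]
15 [648. 240.] [325. 115.]
30 [643. 212.] [356. 143.]
45 [638. 190.] [382. 174.]
60 [631. 175.] [403. 208.]
jar [ 0.68322253 -0.31438186  0.11      ]
bowl [0.68354452 0.20899194 0.05      ]
```

The wheel is at about -73° (-1.27 rad). The free ridges are at about -13° and +47°, and the thick one faces the robot. The cover is at about 1.3 rad. Now I'll swing round with the jaws along x and the fingers shut, heading for the wheel.

>>> {"name": "drive_tool", "arguments": {
  "steps": [
    [1,[40,0,0],[0,8.1,0]],
    [1,[40,0,0],[0,8.1,0]],
    [1,[40,0,0],[0,8.1,0]],
    [1,[40,0,0],[0,8.1,0]],
    [1,[40,0,0],[0,8.1,0]],
    [1,[40,0,0],[0,8.1,0]],
    [1,[40,0,0],[0,8.1,0]],
    [1,[40,0,0],[0,8.1,0]],
    [1,[40,0,0],[0,8.1,0]],
    [1,[40,0,0],[0,0,0]],
    [1,[40,0,0],[0,0,0]],
    [1,[40,0,0],[0,0,0]]
  ]
}}

```text
clock: 2.2
position: [0.3835, 0.1659, 0.2122]
ee_rot: [-89.8, 0.2, -92.2]
force: [0.3, 0.3, -0.8]
opening: 0.0003
```

>>> {"name": "drive_tool", "arguments": {
  "steps": [
    [1,[40,0,0],[0,-3,0]],
    [1,[40,0,0],[0,0,0]],
    [1,[40,0,0],[0,0,0]],
    [1,[40,0,0],[0,0,0]],
    [1,[40,0,0],[0,0,0]],
    [1,[40,0,0],[0,0,0]],
    [1,[40,0,20],[0,0,0]],
    [1,[40,0,40],[0,0,0]],
    [1,[20,0,40],[0,0,0]],
    [1,[0,0,40],[0,0,0]],
    [1,[0,0,20],[0,0,0]],
    [1,[0,0,0],[0,0,0]]
  ]
}}

```text
clock: 3.4
position: [0.5451, -0.1876, 0.2145]
ee_rot: [-89.2, 0.1, -89.6]
force: [-1.0, -0.6, -1.1]
opening: 0.0003
```

```bash
python3 - <<'E'
from fit import *
p=eyes.get_image("wrist");cv2.imwrite("pics/w1.png",p["pixels"]);np.save("w1.npy",p["extrinsics"])
c,d=ray(p,[p["cy"],p["cx"]]); print(c.round(3),d.round(3),p["fx"])
print(readout.state()["position"],readout.state()["ee_rot"])
for k in ["wheel","scanner"]: print(k,[(np.round(r["location"],1).tolist(),round(r["conf"],2)) for r in eyes.look_for(p,k)[:2]])
s=np.load("s.npy")
print(proj(p,W(s,[[-.005,-.19,.07],[-.085,-.265,.07],[-.085,-.105,.07],[.12,-.265,.07]])).round())
E
```

```text
[ 0.542 -0.106  0.386] [ 0.016 -0.287 -0.958] 319.00441809926883
[ 0.54368584 -0.18734093  0.21442524] [-89.29720457   0.09323988 -89.58130337]
wheel [([185.5, 356.0], 0.81)]
scanner [([103.6, 392.0], 0.7)]
[[180. 358.]
 [249. 280.]
 [ 92. 279.]
 [247. 469.]]
```

View pics/w1.png

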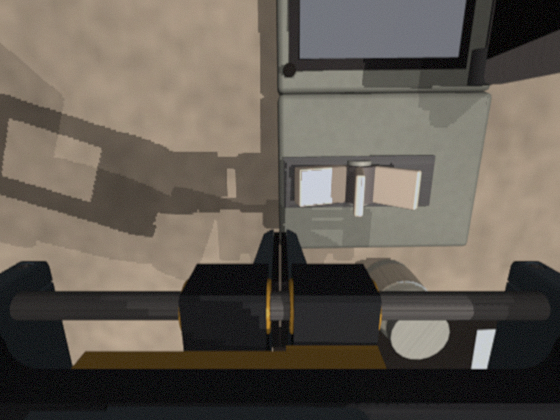

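The wrist view confirms the scanner fit: the wing corners are predicted within about 3 px. The wheel is at about (183, 357), with the thick white ridge on the robot side at col 315, a thin one near upright at col 358 and the third at col 395. I'll come down behind the near-upright ridge.

>>> {"name": "drive_tool", "arguments": {
  "steps": [
    [1,[-8,0,22],[0,0,0]],
    [1,[-8,0,20],[0,0,0]],
    [1,[0,10,4],[0,0,0]],
    [1,[0,30,0],[0,0,0]],
    [1,[0,30,0],[0,0,0]],
    [1,[0,20,0],[0,0,0]],
    [1,[0,8,0],[0,0,0]],
    [1,[0,3,0],[0,0,0]],
    [1,[0,0,0],[0,0,0]]
  ]
}}

```text
clock: 4.45
position: [0.5778, -0.1699, 0.1133]
ee_rot: [-89.6, 0.0, -89.6]
force: [-0.1, -0.1, 0.1]
opening: 0.0007
```

>>> {"name": "drive_tool", "arguments": {
  "steps": [
    [1,[0,2,5],[0,0,0]],
    [1,[0,0,5],[0,0,0]],
    [1,[0,0,5],[0,0,0]],
    [1,[0,0,5],[0,0,0]],
    [1,[0,0,5],[0,0,0]],
    [1,[0,0,5],[0,0,0]]
  ]
}}

```text
clock: 5.05
position: [0.6103, -0.1704, 0.1156]
ee_rot: [-89.4, -0.1, -89.6]
force: [-2.7, -0.1, 2.3]
opening: 0.0005
```

>>> {"name": "drive_tool", "arguments": {
  "steps": [
    [1,[0,4,2],[0,0,0]],
    [1,[0,2,5],[0,0,0]],
    [1,[0,1,5],[0,0,0]],
    [1,[0,1,5],[0,0,0]]
  ]
}}

```text
clock: 5.45
position: [0.6279, -0.1702, 0.1073]
ee_rot: [-89.5, -0.1, -89.6]
force: [-3.2, 0.4, 2.6]
opening: 0.0004
```

>>> {"name": "drive_tool", "arguments": {
  "steps": [
    [1,[0,-2,4],[0,0,0]],
    [1,[0,-1,5],[0,0,0]],
    [1,[0,0,4],[0,0,0]]
  ]
}}

```text
clock: 5.75
position: [0.6402, -0.1698, 0.1085]
ee_rot: [-89.8, -0.0, -89.6]
force: [-3.8, 0.5, 0.2]
opening: 0.0005
```

```bash
python3 - <<'E'
from h import *
a=eyes.get_image("scene")["pixels"];w=eyes.get_image("wrist")["pixels"]
s=cv2.resize(a[215:315,172:282],(440,400),interpolation=cv2.INTER_CUBIC)
w=cv2.resize(w[60:260,180:380],(400,400))
cv2.imwrite("pics/p2.png",np.clip(np.hstack([s,w[:,:360]])*1.2,0,255).astype(np.uint8)); print(readout.state()["position"])
E
```

```text
[ 0.64099536 -0.16984709  0.10857177]
```

View pics/p2.png

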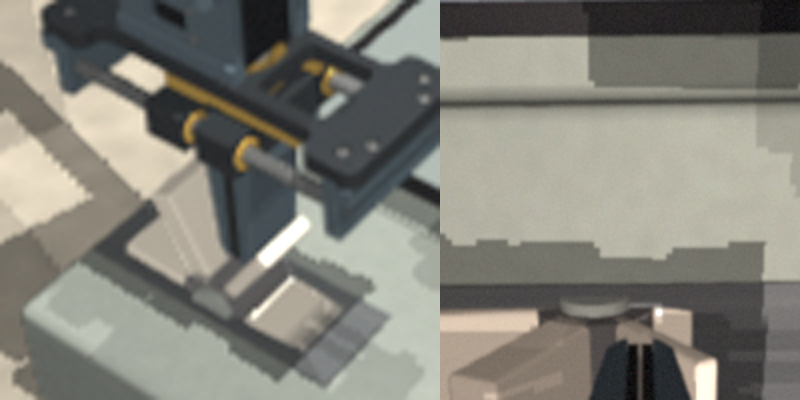

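The fingers are between the thick ridge, which is leaning back about 20° on the robot side, and the ridge pushed away from the robot. I'll lift out, go back behind the thick ridge and come down.

>>> {"name": "drive_tool", "arguments": {
  "steps": [
    [1,[0,-4,-2],[0,0,0]],
    [1,[0,-15,0],[0,0,0]],
    [1,[0,-20,0],[0,0,0]],
    [1,[0,-14,0],[0,0,0]],
    [1,[0,0,-10],[0,0,0]],
    [1,[0,0,-25],[0,0,0]],
    [1,[0,0,-25],[0,0,0]],
    [1,[0,0,-6],[0,0,0]],
    [1,[0,0,0],[0,0,0]]
  ]
}}

```text
clock: 6.75
position: [0.5755, -0.1709, 0.1702]
ee_rot: [-88.5, -0.3, -89.6]
force: [0.2, 0.1, -0.1]
opening: 0.0006
```

>>> {"name": "drive_tool", "arguments": {
  "steps": [
    [1,[0,10,0],[0,0,-1.2]],
    [1,[0,20,0],[0,0,0]],
    [1,[0,20,0],[0,0,0]],
    [1,[0,8,0],[0,0,0]],
    [1,[0,2,0],[0,0,0]],
    [1,[0,0,0],[0,0,0]]
  ]
}}

```text
clock: 7.35
position: [0.5813, -0.173, 0.1105]
ee_rot: [-88.2, -1.6, -89.7]
force: [-1.8, 0.2, 0.4]
opening: 0.0005
```

>>> {"name": "drive_tool", "arguments": {
  "steps": [
    [1,[0,0,5],[-1,0,0]],
    [1,[0,0,5],[0,0,0]],
    [1,[0,0,5],[0,0,0]],
    [1,[0,0,4],[0,0,0]]
  ]
}}

```text
clock: 7.75
position: [0.6025, -0.1732, 0.1135]
ee_rot: [-89.1, -1.7, -89.7]
force: [-2.5, -0.1, 1.5]
opening: 0.0003
```

>>> {"name": "drive_tool", "arguments": {
  "steps": [
    [1,[0,2,1.5],[0,0,0]],
    [1,[0,1,1],[0,0,0]],
    [1,[0,0,-10],[0,0,0]],
    [1,[0,0,-25],[0,0,0]],
    [1,[0,-30,-20],[0,0,0]],
    [1,[0,-40,-20],[0,0,0]],
    [1,[0,-40,-10],[0,0,0]],
    [1,[0,0,0],[0,0,0]]
  ]
}}

```text
clock: 8.55
position: [0.5156, -0.1704, 0.2196]
ee_rot: [-88.8, -1.7, -89.7]
force: [0.6, -0.3, 0.2]
opening: 0.0003
```

```bash
python3 - <<'E'
from fit import *
s=np.load("s.npy")
A=eyes.get_image("scene");B=eyes.get_image("top");a=A["pixels"];w=B["pixels"]
x=cv2.resize(a[225:305,192:272],(400,400),interpolation=cv2.INTER_CUBIC)
y=cv2.resize(w[150:230,345:425],(400,400),interpolation=cv2.INTER_CUBIC)
cv2.imwrite("pics/p3.png",np.clip(np.hstack([x,y])*1.2,0,255).astype(np.uint8)); print(readout.state()["position"],readout.state()["ee_rot"])
# thick ridge tip end edges (4 corners) in picture coords per angle
for d in range(-16,17,8):
    t=np.radians(d);P=[]
    for v in (-.018,.018):
        for u in (-.008,.008): P.append([-.005+.066*np.sin(t)+u*np.cos(t),-.19+v,.07+.066*np.cos(t)-u*np.sin(t)])
    P=W(s,P);q=proj(A,P);r=proj(B,P)
    print(d,((q[:,::-1]-[192,225]+.5)*5).round().tolist(),((r[:,::-1]-[345,150]+.5)*5+[400,0]).round().tolist())
E
```

```text
[ 0.51407324 -0.16954571  0.21486522] [-89.29347449  -1.48686786 -89.65393709]
-16 [[110.0, 191.0], [140.0, 200.0], [173.0, 138.0], [203.0, 146.0]] [[644.0, 226.0], [643.0, 191.0], [566.0, 229.0], [566.0, 195.0]]
-8 [[127.0, 195.0], [158.0, 208.0], [190.0, 141.0], [221.0, 154.0]] [[644.0, 206.0], [643.0, 171.0], [566.0, 209.0], [565.0, 175.0]]
0 [[145.0, 202.0], [177.0, 220.0], [207.0, 148.0], [239.0, 165.0]] [[643.0, 186.0], [641.0, 152.0], [565.0, 189.0], [563.0, 155.0]]
8 [[163.0, 211.0], [196.0, 234.0], [226.0, 157.0], [258.0, 178.0]] [[642.0, 166.0], [639.0, 133.0], [564.0, 169.0], [561.0, 136.0]]
16 [[182.0, 223.0], [215.0, 249.0], [244.0, 168.0], [276.0, 193.0]] [[640.0, 147.0], [636.0, 115.0], [563.0, 150.0], [559.0, 119.0]]
```

View pics/p3.png

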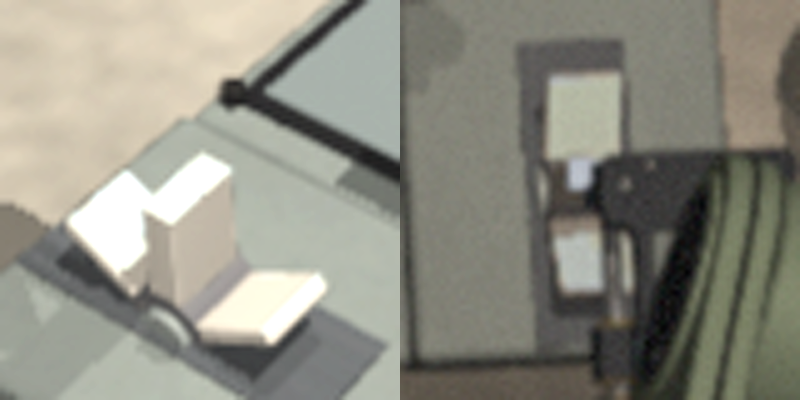

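The thick ridge is upright. Its end corners at (147, 210) to (232, 170) match the 0° prediction within about 3°. Next is the cover: up, over, and above the bar with the jaws open.

>>> {"name": "drive_tool", "arguments": {
  "steps": [
    [0,[0,-40,0],[-0.7,0,1.5]],
    [0,[0,-45,0],[0,0,0]],
    [0,[0,-45,0],[0,0,0]],
    [0,[-20,-40,0],[0,0,0]],
    [0,[-40,-10,0],[0,0,0]],
    [0,[-40,0,10],[0,0,0]],
    [0,[-40,0,30],[0,0,0]],
    [0,[-30,0,40],[0,0,0]],
    [0,[-10,0,30],[0,0,0]],
    [0,[0,0,10],[0,0,0]],
    [0,[0,0,0],[0,0,0]]
  ]
}}

```text
clock: 9.75
position: [0.6368, 0.0184, 0.3775]
ee_rot: [-91.7, 0.5, -89.8]
force: [-0.7, -0.7, 0.3]
opening: 0.0856
```

```bash
python3 - <<'E'
from fit import *
s=np.load("s.npy")
p=eyes.get_image("wrist");t=eyes.get_image("scene");cv2.imwrite("pics/w4.png",p["pixels"])
print(readout.state()["position"],readout.state()["ee_rot"])
for n,P in (("w",p),("s",t)):
  print([(np.round(r["location"],1).tolist(),round(r["conf"],2)) for r in eyes.look_for(P,"cover_bar")[:2]])
  for q in (1.2,1.25,1.3,1.35):
    b=W(s,[[.1-.25*np.cos(q)+.011*np.sin(q),y,.075+.25*np.sin(q)+.011*np.cos(q)] for y in (-.057,0,.057)])
    print(n,q,b[1].round(3),proj(P,b).round(0).tolist())
E
```

```text
[0.63535258 0.01770433 0.37851331] [-91.72779162   0.54127026 -89.83454236]
[([187.0, 342.1], 0.75), ([188.3, 294.1], 0.64)]
w 1.2 [0.648 0.018 0.312] [[286.0, 297.0], [221.0, 297.0], [147.0, 298.0]]
w 1.25 [0.66  0.018 0.316] [[288.0, 311.0], [222.0, 313.0], [148.0, 314.0]]
w 1.3 [0.672 0.018 0.319] [[290.0, 327.0], [224.0, 329.0], [148.0, 332.0]]
w 1.35 [0.685 0.018 0.321] [[292.0, 342.0], [225.0, 346.0], [148.0, 350.0]]
[([208.8, 318.4], 0.9), ([277.7, 229.6], 0.55)]
s 1.2 [0.648 0.018 0.312] [[155.0, 282.0], [143.0, 299.0], [132.0, 315.0]]
s 1.25 [0.66  0.018 0.316] [[155.0, 288.0], [143.0, 305.0], [132.0, 320.0]]
s 1.3 [0.672 0.018 0.319] [[156.0, 293.0], [143.0, 310.0], [132.0, 325.0]]
s 1.35 [0.685 0.018 0.321] [[156.0, 299.0], [144.0, 316.0], [133.0, 331.0]]
```

View pics/w4.png

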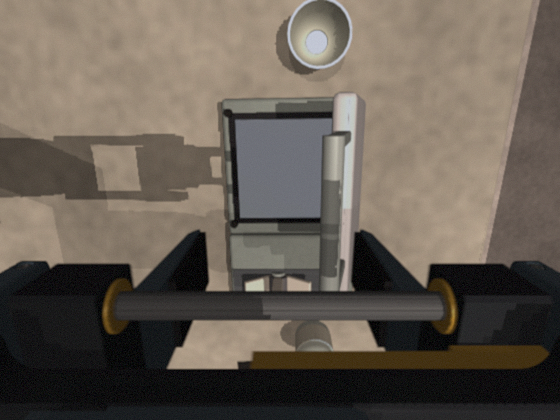

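The bar shows at about col 331, row 222, which gives q≈1.305 and the bar at (0.673, 0.018, 0.319). I'll centre over it and go down.

>>> {"name": "drive_tool", "arguments": {
  "steps": [
    [0,[0,0,18],[1.7,0,0]],
    [0,[0,0,18],[0,0,0]],
    [0,[0,5,2],[0,0,0]],
    [0,[0,15,0],[0,0,0]],
    [0,[0,20,0],[0,0,0]],
    [0,[0,20,0],[0,0,0]],
    [0,[0,12,0],[0,0,0]],
    [0,[0,3,0],[0,0,0]],
    [0,[0,0,0],[0,0,0]]
  ]
}}

```text
clock: 10.85
position: [0.6736, 0.0128, 0.3085]
ee_rot: [-88.8, 0.5, -90.3]
force: [0.0, 0.4, -0.5]
opening: 0.0913
```

>>> {"name": "drive_tool", "arguments": {
  "steps": [
    [0,[-3,6,0],[-0.8,0,0]],
    [0.3,[0,0,0],[0,0,0]],
    [0.6,[0,0,0],[0,0,0]],
    [0.8,[0,0,0],[0,0,0]],
    [1,[0,0,0],[0,0,0]],
    [1,[0,0,0],[0,0,0]],
    [1,[0,0,0],[0,0,0]],
    [1,[0,0,0],[0,0,0]]
  ]
}}

```text
clock: 11.65
position: [0.6749, 0.0159, 0.3057]
ee_rot: [-89.3, 0.5, -90.3]
force: [-0.1, 0.3, 0.6]
opening: 0.0377
```

>>> {"name": "drive_tool", "arguments": {
  "steps": [
    [1,[0,0,0],[0,0,0]],
    [1,[0,0,0],[0,0,0]],
    [1,[0,0,0],[0,0,0]],
    [1,[0,0,0],[0,0,0]],
    [1,[0,0,0],[0,0,0]],
    [1,[0,0,0],[0,0,0]]
  ]
}}

```text
clock: 12.25
position: [0.6746, 0.0159, 0.3057]
ee_rot: [-89.4, 0.5, -90.1]
force: [-0.4, -0.6, 0.6]
opening: 0.0155
```

The bar is gripped (opening 15.5 mm). Starting down the arc.

>>> {"name": "drive_tool", "arguments": {
  "steps": [
    [1,[0,1,-6],[0,0,0]],
    [1,[0,3,-12],[0,0,0]],
    [1,[0,3.7,-12],[0,0,0]],
    [1,[0,4.3,-11.8],[0,0,0]],
    [1,[0,4.8,-11.5],[0,0,0]],
    [1,[0,5.4,-11.3],[0,0,0]]
  ]
}}

```text
clock: 12.85
position: [0.6145, 0.0151, 0.2844]
ee_rot: [-88.1, 0.3, -90.0]
force: [1.2, 0.5, 1.0]
opening: 0.0156
```

>>> {"name": "drive_tool", "arguments": {
  "steps": [
    [1,[0,6,-11],[-1,0,0]],
    [1,[0,6.5,-10.7],[0,0,0]],
    [1,[0,7,-10.3],[0,0,0]],
    [1,[0,7.5,-10],[0,0,0]],
    [1,[0,8,-9.6],[0,0,0]],
    [1,[0,8.5,-9.2],[0,0,0]]
  ]
}}

```text
clock: 13.45
position: [0.5529, 0.0146, 0.2401]
ee_rot: [-88.7, 0.2, -89.9]
force: [0.9, 0.2, 1.2]
opening: 0.0152
```

>>> {"name": "drive_tool", "arguments": {
  "steps": [
    [1,[0,9.1,-8.6],[-1,0,0]],
    [1,[0,9.5,-8.2],[0,0,0]],
    [1,[0,9.9,-7.7],[0,0,0]],
    [1,[0,10.3,-7.2],[0,0,0]],
    [1,[0,10.6,-6.6],[0,0,0]],
    [1,[0,10.9,-6.1],[0,0,0]]
  ]
}}

```text
clock: 14.05
position: [0.5057, 0.0142, 0.1767]
ee_rot: [-90.0, 0.1, -89.9]
force: [1.6, 0.3, -0.7]
opening: 0.0156
```

>>> {"name": "drive_tool", "arguments": {
  "steps": [
    [1,[0,9,-4.4],[0,0,0]],
    [1,[0,9.2,-4],[0,0,0]],
    [1,[0,9.3,-3.6],[0,0,0]],
    [1,[0,9.5,-3.2],[0,0,0]],
    [1,[0,9.6,-2.9],[0,0,0]],
    [1,[0,9,-2.5],[0,0,0]]
  ]
}}

```text
clock: 14.65
position: [0.4834, 0.0141, 0.1166]
ee_rot: [-90.0, 0.1, -89.9]
force: [2.2, 0.0, -0.7]
opening: 0.0154
```

>>> {"name": "drive_tool", "arguments": {
  "steps": [
    [1,[0,8,-1.6],[0,0,0]],
    [1,[0,8,-1.3],[0,0,0]],
    [1,[0,7,-1],[0,0,0]],
    [1,[0,6,-0.7],[0,0,0]],
    [1,[0,4,-0.4],[0,0,0]]
  ]
}}

```text
clock: 15.15
position: [0.4779, 0.0141, 0.08]
ee_rot: [-90.1, 0.0, -89.9]
force: [0.9, 0.0, -0.7]
opening: 0.015
```

Bar z is about 0.0935, so roughly 8 mm remain.

>>> {"name": "drive_tool", "arguments": {
  "steps": [
    [1,[0,3,0],[0,0,0]],
    [1,[0,2,0],[0,0,0]],
    [1,[0,2,0],[0,0,0]],
    [1,[0,1.5,0],[0,0,0]]
  ]
}}

```text
clock: 15.55
position: [0.4776, 0.0141, 0.073]
ee_rot: [-90.1, 0.0, -89.9]
force: [-4.1, -1.0, 17.5]
opening: 0.0152
```

There is 17.5 N upward and the bar is at its closed height, so the cover is seated. I'll open part-way (the cover edge is close) and lift off.

>>> {"name": "drive_tool", "arguments": {
  "steps": [
    [1,[0,0,0],[0,0,0]],
    [0.7,[0,0,0],[0,0,0]],
    [0.6,[0,0,0],[0,0,0]],
    [0.6,[0,0,0],[0,0,0]],
    [0.6,[0,0,0],[0,0,0]],
    [0.6,[0,0,0],[0,0,0]]
  ]
}}

```text
clock: 16.15
position: [0.4762, 0.0144, 0.073]
ee_rot: [-90.3, 0.1, -90.1]
force: [0.4, 0.7, 0.1]
opening: 0.0362
```

>>> {"name": "drive_tool", "arguments": {
  "steps": [
    [0.6,[0,-6,0],[0,0,0]],
    [0.6,[0,-15,0],[0,0,0]],
    [0.6,[0,-20,0],[0,0,0]],
    [0.6,[0,-40,0],[0,0,0]],
    [0.6,[0,-40,0],[0,0,0]],
    [0.6,[0,-20,-40],[0,0,0]],
    [0.6,[0,0,-40],[0,0,0]],
    [0.6,[0,0,0],[0,0,0]],
    [0.6,[0,0,0],[0,0,0]]
  ]
}}

```text
clock: 17.05
position: [0.3955, 0.0144, 0.2234]
ee_rot: [-90.2, 0.2, -90.2]
force: [0.7, 0.8, -0.1]
opening: 0.0365
```

```bash
python3 - <<'E'
from fit import *
s=np.load("s.npy")
a=eyes.get_image("scene");T=eyes.get_image("top");cv2.imwrite("pics/f5.png",np.hstack([a["pixels"][80:400,130:430],T["pixels"][60:380,130:470]]))
print(readout.state()["position"],readout.state()["force"])
for n,k,z in [("jar",(160,441.4),.11),("bowl",(170.6,224),.05)]:pass
for k in ["bowl_mid","jar_mid","tray_mid"]:print(k,[(np.round(r["location"],1).tolist(),round(r["conf"],2)) for r in eyes.look_for(T,k)[:2]])
for q in (0,.05):
  b=W(s,[.1-.25*np.cos(q)+.011*np.sin(q),0,.075+.25*np.sin(q)+.011*np.cos(q)]);print(q,proj(a,b)-[80,130],proj(T,b)-[60,130+-300])
E
```

```text
[0.39560724 0.01434685 0.22273773] [ 0.11162801  0.31440468 -0.16328631]
bowl_mid [([168.9, 225.6], 0.69)]
jar_mid [([161.1, 442.1], 0.7), ([187.8, 299.6], 0.18)]
tray_mid [([191.0, 171.0], 0.96)]
0 [[126.7717788  107.43208472]] [[190.65078765 475.10891628]]
0.05 [[122.78977274 107.41758911]] [[190.14109076 475.30534368]]
```

View pics/f5.png

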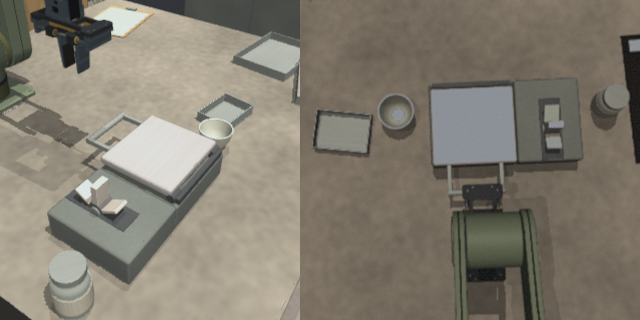

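The cover is flat on its seat. Its bar shows at about (126, 107), where the closed position is predicted. The thick ridge is upright, nothing else has moved, and the arm is clear.

```bash
python3 -c "
from bench import manip;print(manip.finish_job())"
```

```text
the job is handed in; nothing more can be done
None
```

The scanner is ready for a scan: the counter wheel's thick ridge stands straight up and the cover is closed. I handed the job in at about 17 s of the 67 s allowed; no verdict was reported.

- **Wheel:** I rolled it from about -73° in two pushes with shut fingers, first on the plain ridge ahead, then on the thick one. In the scene and top images, the thick ridge's end matches the 0° prediction within about 3°; the limit is 11°.
- **Cover:** I gripped the bar at about 1.3 rad and guided it down its arc, slowing to a few cm/s for the last 10 mm. It met the seat with about 17 N upward at the closed bar height. I then opened the fingers part-way and lifted off.
- **Final checks:** In the last images the bar is where the closed position predicts. The images can't show the cover angle finer than about 0.02 rad. The bowl, jar and tray appear within about 2 px of where they started, roughly 5 mm. The arm is clear of everything and the tool force is near zero.
- **Checks that disagreed:** The scanner fit left up to 2.6 px at two rounded corners, but the close-up wrist view agreed with it to about 3 px. The networks reported a few wrong things, such as a second "bar" on the jar and "wheel_axis" off the wheel; I did not use those.

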